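# Draw up the end board of a slide caddy with its cam lock

### The arm

A 6-joint arm with a two-finger parallel gripper is mounted at the origin on a cart in front of the work surface, level with it; the furniture and walls round the work are solid. World frame = base frame: x ahead of the robot, y to its left, z up, the work surface at z = 0. Lengths are in m, angles in rad, forces in N, time in s.
With the tool pointing down it reaches from about 0.425 to 0.95 m from the base axis. Payload 3.5 kg.
Tool frame: the origin (TCP) lies on the centre line of the jaws, within the pads' length; the fingertips stand 25 mm ahead of it and the grasp point (between the pads) lies 6 mm ahead of it (robot.tip_reach is the distance from the TCP to the fingertips, in m); z points along the fingers, y is the line along which they close (so a half turn about z gives the same grasp; the last joint's range is limited). The gripper opens to 85 mm and grips with 20 to 120 N. Pads are 22 mm wide; open, the fingers measure 114 mm over their backs; the gripper's body (76 mm by 85 mm) begins 54 mm behind the grasp point. The pads swing forward as they close: fully open they stand 13 mm farther back than shut.
Start: joints at [-1.401, 0.286, 1.577, -0, 1.279, -0.15], TCP at [0.212, -0.641, 0.256] pointing down, gripper open.
Joint ranges: [-2.77, 2.77], [-0.9, 2.22], [0.21, 2.48], [-1.53, 4.67], [0.24, 2.81], [-2.84, 2.84]. Speed limits (rad/s): [2.79, 2.79, 3.14, 3.14, 3.14, 3.14].

### API

Orientations are given as [roll, pitch, yaw] about the fixed x, y, z axes, in that order (R = Rz(yaw) Ry(pitch) Rx(roll)).
In Python, from workcell import robot gives the robot as it stands.
- The arm moves only by the tool jog_arm, never from a script. Its argument "motion" is a list of rows, each an object with "xyz": the shift along the tool's x, y, z in units of 0.15 m (1.0 is 0.15 m), a list of three; "rotation": the turn, a rotation vector about the tool's x, y, z in units of 45 degrees (1.0 is 45 degrees), a list of three. A call has 1 to 5 rows; each row is the pose to reach, as a shift and turn from the pose commanded when the call began, along the tool's axes at that moment; what a row does not reach only later rows make up. A row lasts 1/10 s, in which the tool goes at most 50 mm and 8.59 degrees, less where a joint would pass 70% of its speed; a pose out of reach is approached as far as the arm can. A call with a number of a shift or a turn outside -1 to 1 is refused whole. A call with a gripper value outside its range is refused whole. "fingers" is the closure, from 0 (fully open) to 1 (shut), set as the call begins (left out, the last holds). The fingers move at their own pace and stop on an object; "grip_force" is the grip in N (left out, the last holds). Time passes only in rows, so rows that repeat a pose let the fingers close. It gives the time, the measured TCP pose, the force, the opening and the grip force at its end, in the units of the state.
- robot.observe(): the state, without advancing time (a new reading comes with each control period).
- robot.grab_frame(name): name is "scene" or "top" or "wrist"; returns the picture (384x512x3 uint8, red, green, blue); there is no depth.
- robot.calibration(name): a dict with "mtx" (3x3 intrinsics, pixels), "extrinsics" (4x4, takes a point from camera to world coordinates). Camera axes: x right, y down, z forward; pixel columns grow to the right and rows downward; lengths in m; the calibration is good to about 2 mm. A picture is of the moment at which its call begins: read the wrist's pose just before it. calibration takes no time and is no camera call; for the wrist camera it gives the pose at the moment of the call.
- robot.sign_off(): hands the job in; it is judged then, once.
The state is a dict: "clock": time; "joints": joint angles; "qvel": joint speeds; "effort": joint torques, N m; "eef_pos": TCP position; "ee_rot": TCP orientation; "force": force on the tool from outside, world axes, zero at the start; "torque": the same for the moment, N m; "opening": finger opening in m; "finger_force": force on a finger pad.
Only numpy, scipy, OpenCV 4.12 (cv2) and the standard library are available. Lean on these libraries where they do the work, as an engineer would, in place of code of your own. Each camera call takes 0.05 s, during which the arm holds its last target. There are 200 camera calls.

### The job

Finish assembling the white desk caddy: push the loose end board against the caddy's open end so that its headed stud and two dowels go into their holes and it meets the rubber strip, then turn the cam clockwise by its thumb bar until it has drawn the board tight against the base with the gap closed. Stop as soon as you feel it go tight: forcing it further tears the stud out of the chipboard. Leave the small things on the caddy and the desk where they are.

Things in the scene. Friction and masses are not known exactly. Their poses are not given: they have to be found in the camera images.
- caddy_base: white base board of the desk caddy, 110 x 210 x 28 mm (x, y, z), fixed to the desk; origin at the centre of its underside, z up. Its wood-banded -y edge is open and takes the loose end board. An 80 mm high end board is fixed on its +y end; a 12 mm thick divider, top 78 mm above the desk, stands at y = +12 mm. The cam sits in its top at x = 0, y = -55 mm, 50 mm in from the open edge.
- edge (a point): middle of the open edge's face, 16 mm above the desk, axes of the base (-y points out of the face). Here is the round 18 mm bore for the stud; at x = -40 and +40 mm are round holes for the dowels, 10.4 mm wide, over 20 mm deep, mouths chamfered 1 mm.
- strip (a point): middle of the rubber sealing strip: four black pads, 14 mm high, between the holes of the open edge, 3 mm proud of its face. Springy: about 3 N when first met, 12 N in all when pressed flush. They push the board back out to a gap of 3 to 4 mm when nothing holds it, which is still near enough for the cam to catch the stud.
- end_board: loose white end board, 110 x 18 x 80 mm (x, y, z), 0.2 to 0.3 kg, standing on its long edge on the desk; origin at the centre of its underside, z up, +y out of the inner face, which carries the stud and, at x = -40 and +40 mm, two 8 mm round-ended wood dowels 20 mm long. All three are 16 mm up: slid along the desk they meet their holes. Grip its top edge across the 18 mm.
- board_face (a point): root of the steel stud on the end board's inner face (x = 0, 16 mm up), axes of the board. The stud points along +y: 5 mm shank, 11 mm round head, its middle 38 mm and its tip 43 mm from the face (each stud is screwed in up to 3 mm more or less). This point meets point edge when the joint is closed; the gap is its distance outside the edge face.
- cam: cam lock: steel cup hidden in the base under a 53 mm round cover, with a thumb bar on top. Origin on the turning axis at desk level, z up; -y is where the mouth looks. It starts with the mouth to the open edge within 0.12 rad, and only so can the stud head enter. Clockwise from above (yaw falling) locks; it stays where it is left; its far stop is at 2.5 rad.
- cam_grip (a point): middle of the grey thumb bar (12 mm wide along x, 44 mm long along y, 32 to 54 mm above the desk) on the turning axis, 43 mm up, axes of the cam. Turning takes about 0.1 N m while free, then 0.17 to 0.35 N m while the strip is squeezed; once the faces meet it rises steeply, 0.1 to 0.2 N m more within 0.07 rad; the chipboard holds up to 65 N on the stud, reached about 0.1 rad past tight.
- cam_mark (a point): white mark on the thumb bar's end above the mouth (14 mm from the axis, 54 mm above the desk). About 0.5 rad past mouth-to-edge the spiral slot is behind the stud's head; from there it draws the head in 5.5 mm per rad. It goes tight somewhere between 1.1 and 2.3 rad, according to how deep the stud is screwed in: only feel tells.
- coverslip_box: small box of cover slips, 29 x 29 x 15 mm, standing on the caddy's far bay; a bystander. Origin under its centre.
- petri_dish: clear petri dish, 60 mm across, 16 mm high, standing on the caddy's far bay; a bystander. Origin under its centre.
- cup_white: white-lidded specimen cup, 46 mm across, 58 mm high; a bystander. Origin under its centre.
- marker: white board marker with black cap, 18 x 141 x 19 mm, lying; a bystander. Origin under its centre.
- slide_mailer: flat white plastic slide mailer, 34 x 84 x 10 mm; a bystander. Origin under its centre.
- usb_stick: red USB stick with a steel plug, 18 x 52 x 8 mm, lying; a bystander. Origin under its centre.
- bulldog_clip: black bulldog clip, 38 x 32 x 13 mm; a bystander. Origin under its centre.

How it is judged:
On the way, in this order (a step that is already met when the one before it is completed fails the run):
1. the end board stands at the open end with stud and dowels in their holes, within 4.5 mm of the edge (y of board_face in the frame of edge above -0.0045 m and x of board_face in the frame of edge between -0.004 and 0.004 m and angle between the y axis of cam and the y axis of caddy_base, either way round below 0.35 rad), for 0.2 s.
2. the cam has been turned round and has drawn the board home (y of board_face in the frame of edge above -0.001 m and x of board_face in the frame of edge between -0.004 and 0.004 m and z of board_face in the frame of edge between -0.003 and 0.003 m and angle between end_board's own z axis and vertical below 0.05 rad and angle between the y axis of end_board and the y axis of caddy_base, either way round below 0.04 rad and angle between the y axis of cam and the y axis of caddy_base, either way round above 0.6 rad), for 0.2 s.
At the end, for the whole second after the job is handed in: the cam alone holds the end board on the caddy's open end against the rubber strip: gap under 1 mm, within 4 mm sideways and 3 mm in height, upright within 0.05 rad, square within 0.04 rad; cam more than 0.6 rad from its open position; board at rest (all of step 2 and linear speed of end_board below 0.01 m/s and angular speed of end_board below 0.05 rad/s); the robot touches nothing.
It fails at once if the cam is forced past tight: cam and stud press on each other with more than 65 N (contact force between cam and end_board above 65 N).
It fails at once if the end board is knocked over (angle between end_board's own z axis and vertical above 0.5 rad).
It fails at once if a small thing on the caddy or the desk is pushed away more than 25 mm (distance of any of coverslip_box, petri_dish, cup_white, marker, slide_mailer, usb_stick, bulldog_clip from where it was at the start of the episode above 0.025 m).
It also fails if it takes over 72 s, if anything falls off the work surface, if the arm or the gripper's body presses on something with over 40 N, if the wrist force passes 120 N, or if a joint passes its speed limit or range.

## Working session

There is one attempt and no reset: what is moved stays moved. The work goes in short steps, Python scripts to look and compute and a tool call to move; the robot and the scene stay as the last step left them, time stands still between calls to the robot, and variables do not carry over. Pictures are saved under pics/ and viewed, at most 10 in all, crops included, and the job is handed in when it is done.

Besides the shell and the picture viewer there is one more tool, called after ">>>" in YAML: its name, and indented under it one key for each argument. jog_arm: Moves the arm, as the interface text tells. Its arguments: {"type":"object","properties":{"motion":{"type":"array","items":{"type":"object","properties":{"xyz":{"type":"array","items":{"type":"number"}},"rotation":{"type":"array","items":{"type":"number"}}}}},"fingers":{"type":"number"},"grip_force":{"type":"number"}},"required":["motion"]}

```bash
mkdir -p pics; ls; cat > h.py <<'E'
import numpy as np, cv2, os
from workcell import robot
def grab(n, f=None):
    c=robot.calibration(n); im=robot.grab_frame(n)[:,:,::-1].copy()
    if f: cv2.imwrite('pics/'+f,im)
    return im,c
def ray(c,u,v,z):
    K=np.array(c['mtx']);T=np.array(c['extrinsics'])
    d=T[:3,:3]@np.linalg.inv(K)@[u,v,1]; o=T[:3,3]
    return o+d*(z-o[2])/d[2]
def proj(c,p):
    T=np.linalg.inv(np.array(c['extrinsics'])); q=T[:3,:3]@p+T[:3,3]; q=np.array(c['mtx'])@q
    return q[:2]/q[2]
E
python3 - <<'E'
from h import *
a,c=grab('top','top0.png'); b,d=grab('scene','scene0.png')
np.set_printoptions(precision=4,suppress=True)
print(c,d,robot.observe(),robot.tip_reach)
cv2.imwrite('pics/both.png',np.hstack([a,b])[:, :])
E
```

```text
pics
{'mtx': array([[387.8683,   0.    , 253.0354],
       [  0.    , 387.8683, 186.745 ],
       [  0.    ,   0.    ,   1.    ]]), 'extrinsics': array([[-0.0022, -0.9965,  0.0838,  0.4699],
       [-0.9996,  0.0046,  0.0283, -0.0289],
       [-0.0286, -0.0837, -0.9961,  0.965 ],
       [ 0.    ,  0.    ,  0.    ,  1.    ]])} {'mtx': array([[369.3544,   0.    , 255.349 ],
       [  0.    , 369.3544, 191.2254],
       [  0.    ,   0.    ,   1.    ]]), 'extrinsics': array([[-0.8436, -0.2444,  0.4781,  0.0861],
       [-0.5368,  0.4015, -0.742 ,  0.695 ],
       [-0.0106, -0.8826, -0.4699,  0.5234],
       [ 0.    ,  0.    ,  0.    ,  1.    ]])} {'clock': 0.1, 'joints': array([-1.401 ,  0.2871,  1.5781,  0.    ,  1.2786, -0.1499]), 'qvel': array([-0.0002, -0.0018, -0.0032, -0.0005,  0.0001,  0.0009]), 'effort': array([  0.0003, -40.7299, -29.3699,  -0.0002,   0.0034,  -0.    ]), 'eef_pos': array([ 0.2121, -0.6402,  0.255 ]), 'ee_rot': array([-3.1394, -0.0004,  0.3197]), 'force': array([ 0.9621,  0.3287, -0.1008]), 'torque': array([-0.0099,  0.0446,  0.055 ]), 'finger_force': 0.0, 'opening': 0.08524874461152832} 0.025
```

View pics/top0.png

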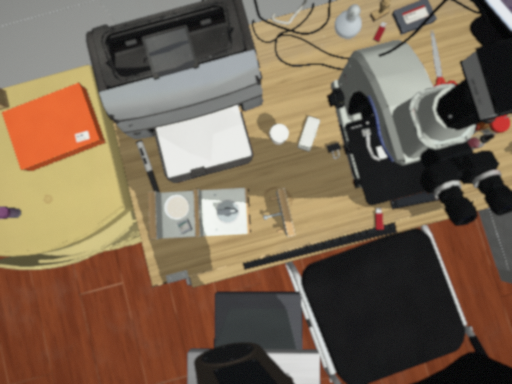

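View pics/scene0.png

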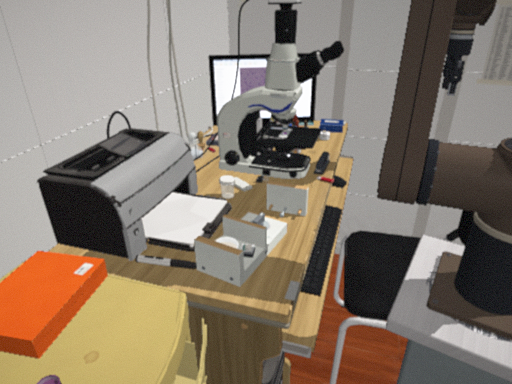

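The top view shows the caddy at about (155–248, 190–237), with its open edge on the right at u≈248. The loose board is at about (275–292, 187–235) with its stud pointing left. I'll enlarge both views.

```bash
python3 - <<'E'
from h import *
a=cv2.imread('pics/top0.png'); b=cv2.imread('pics/scene0.png')
x=cv2.resize(a[175:250,145:305],(800,375),interpolation=cv2.INTER_CUBIC)
y=cv2.resize(b[175:290,190:320],None,fx=5,fy=5,interpolation=cv2.INTER_CUBIC)
cv2.imwrite('pics/zt.png',x); cv2.imwrite('pics/zs.png',y)
E
```

```text
(no output)
```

View pics/zt.png

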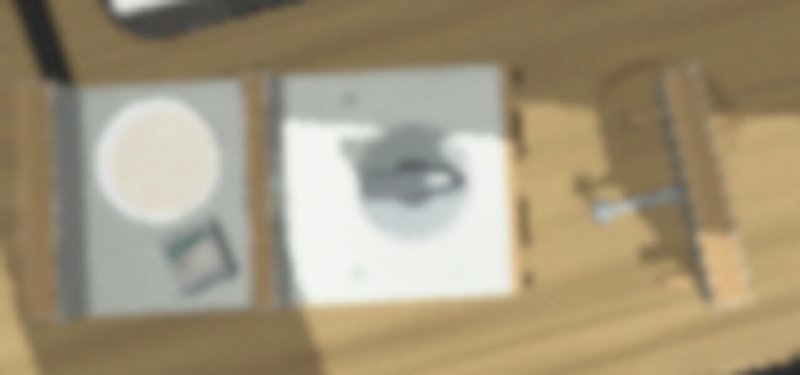

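View pics/zs.png

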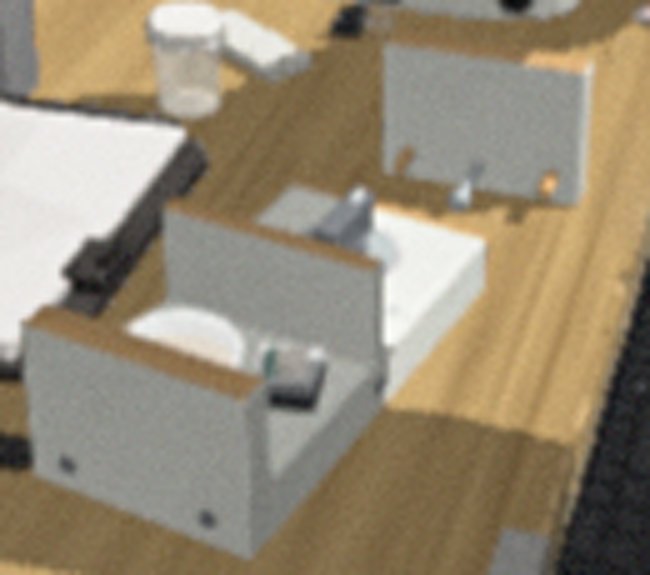

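```bash
python3 - <<'E'
from h import *
np.set_printoptions(precision=4,suppress=True)
c=robot.calibration('top'); s=robot.calibration('scene')
P=lambda X,Y,z: ray(c,145+X/5-.4,175+Y/5-.4,z)
f=lambda X,Y,z: ray(s,190+X/5-.4,175+Y/5-.4,z)
for n,X,Y,z in [('e1',510,66,.028),('e2',520,293,.028),('f1',20,85,.08),('f2',30,318,.08),('f3',53,82,.08),('f4',61,316,.08),('b1',665,67,.08),('b2',698,65,.08),('b3',747,300,.08),('b4',712,305,.08),('stud head',602,211,.016),('stud root',678,197,.016),('camdisc',414,181,.03),('mark',440,179,.054)]: print(n,P(X,Y,z)[:2])
for n,X,Y,z in [('b4s',383,42,.08),('bXs',592,62,.08),('edge top near',486,238,.028),('far fixed end top',25,320,.08),('far fixed end top R',250,398,.08),('stud',460,193,.016),('markS',362,195,.054)]: print(n,f(X,Y,z)[:2])
E
```

```text
e1 [0.5462 0.0134]
e2 [0.4368 0.0087]
f1 [0.5342 0.2373]
f2 [0.4276 0.2305]
f3 [0.5356 0.2219]
f4 [0.4285 0.2162]
b1 [ 0.5412 -0.0599]
b2 [ 0.5421 -0.0749]
b3 [ 0.4354 -0.0961]
b4 [ 0.4332 -0.0803]
stud head [ 0.4761 -0.0309]
stud root [ 0.4828 -0.068 ]
camdisc [0.4906 0.0597]
mark [0.491  0.0452]
b4s [ 0.5376 -0.0596]
bXs [ 0.4328 -0.0962]
edge top near [0.4369 0.0093]
far fixed end top [0.5327 0.2357]
far fixed end top R [0.424  0.2296]
stud [ 0.4776 -0.0385]
markS [0.4879 0.0428]
```

The measurements agree with the given sizes:
- Caddy: yaw ≈ 0.048, edge point ≈ (0.491, 0.011).
- Cam: ≈ (0.490, 0.060).
- End board: centre ≈ (0.488, −0.078), yaw ≈ 0.19, with the stud 43 mm long as expected.

Next I move over the board, keeping clear of the microscope eyepieces.

>>> jog_arm:
  motion:
    - {"xyz":[0.53,-0.67,0],"rotation":[0,0,0]}
    - {"xyz":[0.53,-0.67,0],"rotation":[0,0,0]}
    - {"xyz":[0.53,-0.67,0],"rotation":[0,0,0]}

```text
clock: 0.4
eef_pos: [0.2568, -0.5172, 0.255]
ee_rot: [-3.138, -0.001, 0.321]
force: [0.1, -0.1, -0.0]
opening: 0.0853
finger_force: 0.0
```

>>> jog_arm:
  motion:
    - {"xyz":[0.53,-0.67,0],"rotation":[0,0,0]}
    - {"xyz":[0.53,-0.67,0],"rotation":[0,0,0]}
    - {"xyz":[0.53,-0.67,0],"rotation":[0,0,0]}

```text
clock: 0.7
eef_pos: [0.3005, -0.3966, 0.2555]
ee_rot: [-3.14, -0.0, 0.321]
force: [-0.5, -0.7, 0.8]
opening: 0.0857
finger_force: 0.0
```

>>> jog_arm:
  motion:
    - {"xyz":[0.88,-0.97,0],"rotation":[0,0,0]}
    - {"xyz":[0.88,-0.97,0],"rotation":[0,0,0]}
    - {"xyz":[0.88,-0.97,0],"rotation":[0,0,0]}
    - {"xyz":[0.88,-0.97,0],"rotation":[0,0,0]}
    - {"xyz":[0.88,-0.97,0],"rotation":[0,0,0]}

```text
clock: 1.2
eef_pos: [0.3806, -0.2157, 0.2558]
ee_rot: [-3.14, -0.001, 0.327]
force: [-0.8, 0.3, 0.3]
opening: 0.0857
finger_force: 0.0
```

>>> jog_arm:
  motion:
    - {"xyz":[0.98,-0.67,0.24],"rotation":[0,0,0.163]}
    - {"xyz":[0.98,-0.67,0.24],"rotation":[0,0,0.163]}
    - {"xyz":[0.98,-0.67,0.24],"rotation":[0,0,0.163]}
    - {"xyz":[0.98,-0.67,0.24],"rotation":[0,0,0.163]}
    - {"xyz":[0.98,-0.67,0.24],"rotation":[0,0,0.163]}

```text
clock: 1.7
eef_pos: [0.4882, -0.0762, 0.2186]
ee_rot: [-3.139, 0.002, 0.196]
force: [0.8, 0.5, -1.1]
opening: 0.0854
finger_force: 0.0
```

```bash
python3 - <<'E'
from h import *
np.set_printoptions(precision=4,suppress=True)
o=robot.observe(); print(o['clock'],o['eef_pos'],o['ee_rot'],o['force'],o['joints'])
a,c=grab('wrist','w1.png'); print(c)
np.save('w1.npy',c['extrinsics'])
for p in ([.491,.011,.028],[.488,-.078,.08],[.49,.06,.054]): print(proj(c,np.array(p)))
E
```

```text
1.7 [ 0.4882 -0.0762  0.2186] [-3.1394  0.0021  0.1961] [ 0.7966  0.4672 -1.1296] [-0.3608 -0.0821  2.0471  0.0008  1.1795  1.0136]
{'mtx': array([[294.4548,   0.    , 254.1692],
       [  0.    , 294.4548, 192.8538],
       [  0.    ,   0.    ,   1.    ]]), 'extrinsics': array([[ 0.1952, -0.9316, -0.3065,  0.5657],
       [-0.9808, -0.1861, -0.059 , -0.0618],
       [-0.0021,  0.3121, -0.95  ,  0.3358],
       [ 0.    ,  0.    ,  0.    ,  1.    ]])}
[173.3938 154.9636]
[255.5735 187.9777]
[115.492  151.2464]
```

View pics/w1.png

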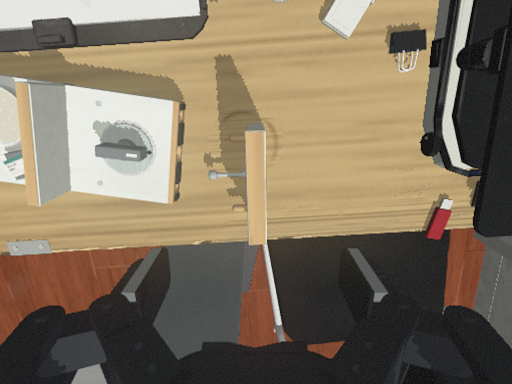

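The wrist view shows the board top at about (246–268, 124–244), the open edge from (180,102) to (174,202), the thumb bar with its mark near (130,153), and the stud head at (212,175). I'll crop in for accurate corners.

```bash
python3 - <<'E'
from h import *
a=cv2.imread('pics/w1.png')
cv2.imwrite('pics/zw.png',cv2.resize(a[90:255,80:280],(800,660))[:600] if 0 else cv2.resize(a[95:250,75:280],None,fx=3.8,fy=3.8,interpolation=cv2.INTER_CUBIC))
E
```

```text
(no output)
```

View pics/zw.png

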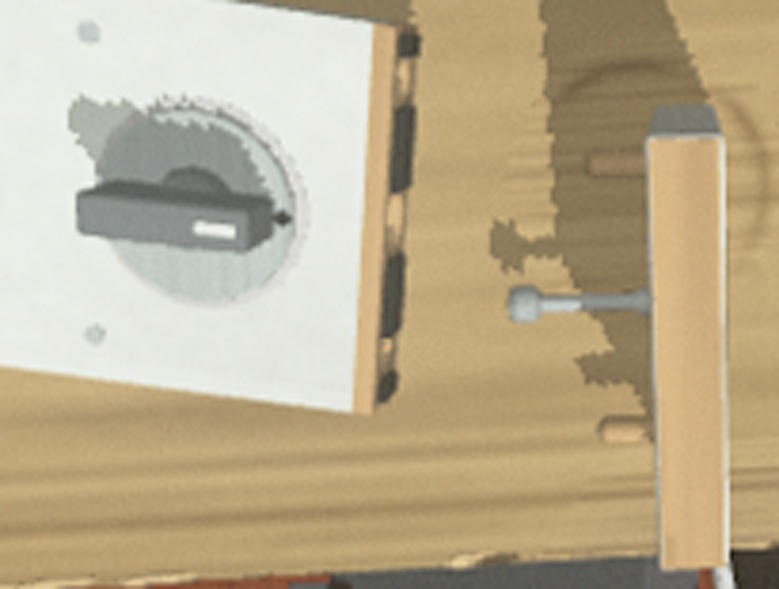

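```bash
python3 - <<'E'
from h import *
np.set_printoptions(precision=4,suppress=True)
c=robot.calibration('wrist'); c['extrinsics']=np.load('w1.npy')
P=lambda X,Y,z: ray(c,75+(X+.5)/3.8-.5,95+(Y+.5)/3.8-.5,z)[:2]
e1,e2=P(397,27,.028),P(373,413,.028)
def yaw(d): return np.arctan2(d[1],d[0])
E=(e1+e2)/2; ye=yaw(e1-e2); print('edge',E,ye,np.linalg.norm(e1-e2))
b=[P(*q,.08) for q in ((647,135),(725,137),(727,567),(662,566))]
B=sum(b)/4; yb=yaw(b[0]+b[1]-b[2]-b[3]); print('board',B,yb,[np.linalg.norm(b[i]-b[i-1]) for i in range(4)])
cb=[P(*q,.054) for q in ((78,197),(250,215),(248,250),(80,235))]
C=sum(cb)/4; print('bar',C,yaw(cb[0]+cb[3]-cb[1]-cb[2])-np.pi/2, np.linalg.norm(cb[0]-cb[1]),np.linalg.norm(cb[1]-cb[2]))
print('mark',P(215,230,.054))
Y=np.array([-np.sin(ye),np.cos(ye)]);X=np.array([Y[1],-Y[0]])
print('cam from edge, base axes',X@(C-E),Y@(C-E))
yb_=np.array([-np.sin(yb),np.cos(yb)])
print('tip est',B+yb_*.052,'head meas',P(525,303,.016), 'dowels',P(600,428,.016),P(588,163,.016))
print(robot.observe()['eef_pos'],robot.observe()['ee_rot'])
T=robot.observe()
ty=T['ee_rot'][2];tx=np.array([np.cos(ty),np.sin(ty)]);tY=np.array([np.sin(ty),-np.cos(ty)])
d=B-T['eef_pos'][:2]; print('tool shift units',tx@d/.15,tY@d/.15,(T['eef_pos'][2]-.068)/.15,'rot',(ty-yb)/(np.pi/4))
E
```

```text
edge [0.4912 0.0085] 0.052727142062267654 0.10923606501598389
board [ 0.4857 -0.0792] 0.21754568786693798 [np.float64(0.10818238026840558), np.float64(0.01755166028786694), np.float64(0.1079895263326863), np.float64(0.016583264600889477)]
bar [0.4881 0.0577] 0.09805166101000751 0.04312411637003063 0.009155005430961838
mark [0.4891 0.0449]
cam from edge, base axes -0.0004951155590229138 0.049257497076244765
tip est [ 0.4744 -0.0284] head meas [ 0.4748 -0.0319] dowels [ 0.4403 -0.0604] [ 0.5188 -0.0432]
[ 0.4876 -0.0777  0.2191] [-3.1407  0.0024  0.195 ]
tool shift units -0.014537920543347859 0.007099014285232475 1.0074795947472095 rot -0.02872557589797235
```

>>> jog_arm:
  motion:
    - {"xyz":[-0.015,0.007,0.33],"rotation":[0,0,-0.029]}
    - {"xyz":[-0.015,0.007,0.65],"rotation":[0,0,-0.029]}
    - {"xyz":[-0.015,0.007,0.9],"rotation":[0,0,-0.029]}
    - {"xyz":[-0.015,0.007,1.0],"rotation":[0,0,-0.029]}
    - {"xyz":[-0.015,0.007,1.0],"rotation":[0,0,-0.029]}

```text
clock: 2.25
eef_pos: [0.4828, -0.0809, 0.0675]
ee_rot: [-3.138, 0.006, 0.213]
force: [-0.4, 0.2, 0.2]
opening: 0.0852
finger_force: 0.0
```

>>> jog_arm:
  motion:
    - {"xyz":[0,0,0]}
    - {"xyz":[0,0,0]}
    - {"xyz":[0,0,0]}
    - {"xyz":[0,0,0]}
    - {"xyz":[0,0,0]}
  fingers: 1
  grip_force: 35

```text
validation failed for argument at $.mo...
```

>>> jog_arm:
  motion:
    - {"xyz":[0,0,0]}
    - {"xyz":[0,0,0]}
    - {"xyz":[0,0,0]}
    - {"xyz":[0,0,0]}
    - {"xyz":[0,0,0]}

```text
validation failed for argument at $.mo...
```

```bash
python3 - <<'E'
from h import *
np.set_printoptions(precision=4,suppress=True)
o=robot.observe(); print(o)
a,c=grab('wrist','w2.png'); 
np.save('w2.npy',c['extrinsics'])
cv2.imwrite('pics/zw2.png',cv2.resize(a[80:260,40:300],(780,540),interpolation=cv2.INTER_CUBIC))
E
```

```text
{'clock': 2.25, 'joints': array([-0.3734,  0.1329,  2.1451, -0.0006,  0.8703,  0.9853]), 'qvel': array([ 0.0096, -0.0509, -0.0504,  0.003 ,  0.022 ,  0.0039]), 'effort': array([ -0.0362, -27.3867, -22.6608,  -0.0011,  -0.1145,  -0.0016]), 'eef_pos': array([ 0.4828, -0.0809,  0.0675]), 'ee_rot': array([-3.1383,  0.0058,  0.2125]), 'force': array([-0.3591,  0.1827,  0.1919]), 'torque': array([-0.059 ,  0.009 ,  0.0152]), 'finger_force': 0.0, 'opening': 0.0852333192937418}
```

View pics/w2.png

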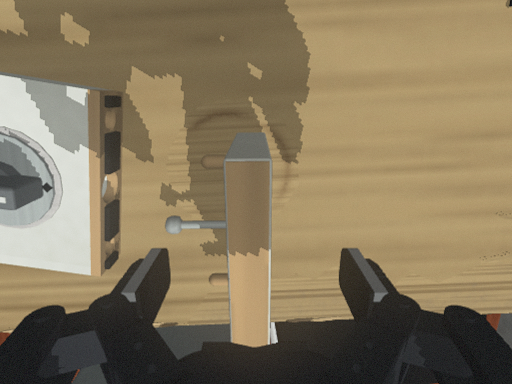

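The board is centred between the open fingers. The close calls were refused because their rows lacked a rotation, so I repeat them.

>>> jog_arm:
  motion:
    - {"xyz":[0.02,0,0],"rotation":[0,0,0]}
    - {"xyz":[0.02,0,0],"rotation":[0,0,0]}
    - {"xyz":[0.02,0,0],"rotation":[0,0,0]}
    - {"xyz":[0.02,0,0],"rotation":[0,0,0]}
    - {"xyz":[0.02,0,0],"rotation":[0,0,0]}
  fingers: 1
  grip_force: 35

```text
clock: 2.8
eef_pos: [0.4887, -0.0796, 0.0709]
ee_rot: [3.141, -0.001, 0.215]
force: [0.6, 0.3, 3.0]
opening: 0.0173
finger_force: 39.4
```

>>> jog_arm:
  motion:
    - {"xyz":[0,0,0],"rotation":[0,0,0]}
    - {"xyz":[0,0,0],"rotation":[0,0,0]}
    - {"xyz":[0,0,0],"rotation":[0,0,0]}
    - {"xyz":[0,0,0],"rotation":[0,0,0]}
    - {"xyz":[0,0,0],"rotation":[0,0,0]}

```text
clock: 3.3
eef_pos: [0.4887, -0.0796, 0.0709]
ee_rot: [3.141, -0.0, 0.215]
force: [-1.5, 0.6, 6.1]
opening: 0.0174
finger_force: 39.6
```

```bash
python3 - <<'E'
from h import *
np.set_printoptions(precision=4,suppress=True)
for i in range(3):
  a,c=grab('wrist','w3.png')
  o=robot.observe(); print(o['clock'],o['eef_pos'],o['ee_rot'],o['force'],o['torque'],o['opening'],o['finger_force'])
np.save('w3.npy',c['extrinsics'])
cv2.imwrite('pics/zw3.png',cv2.resize(a[80:285,75:295],(770,600*1196//1000),interpolation=cv2.INTER_CUBIC)[:600])
E
```

```text
3.35 [ 0.4888 -0.0796  0.0709] [ 3.1414 -0.0004  0.2147] [-0.5634 -0.404   5.0626] [0.1374 0.169  0.0493] 0.01757797176433583 39.625829458236694
3.4 [ 0.4887 -0.0796  0.0709] [ 3.1414 -0.0004  0.2147] [-1.8508  1.0103  5.0344] [0.0737 0.1939 0.0282] 0.01749666591462942 39.625375270843506
3.45 [ 0.4888 -0.0796  0.0709] [ 3.1414 -0.0004  0.2147] [-0.8209  0.7866  5.5761] [ 0.1574  0.2054 -0.0201] 0.017528710668492726 39.62650716304779
```

View pics/zw3.png

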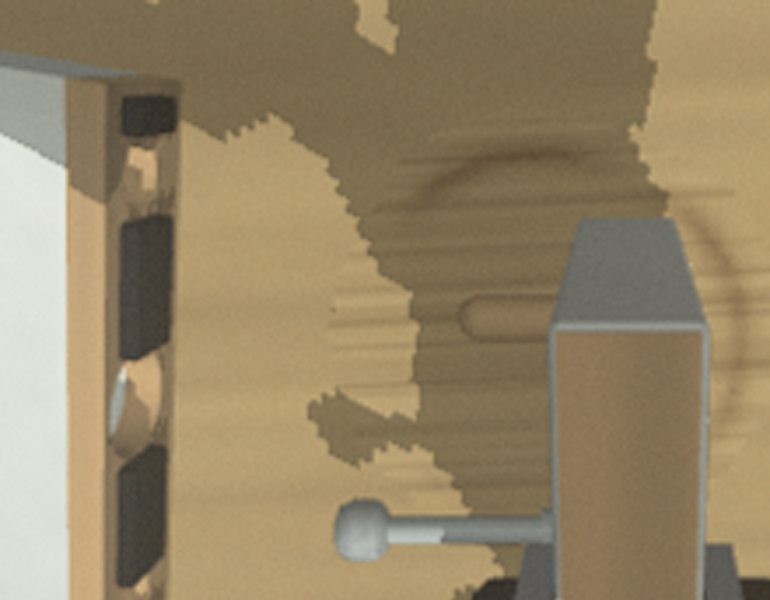

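```bash
python3 - <<'E'
from h import *
np.set_printoptions(precision=4,suppress=True)
c=robot.calibration('wrist'); c['extrinsics']=np.load('w3.npy')
P=lambda X,Y,z: ray(c,75+(X+.5)/3.5-.5,80+(Y+.5)/3.498-.5,z)[:2]
head,root,dow=P(362,530,.016),P(553,527,.016),P(460,318,.016)
print('head',head,'root',root,'dowel tip',dow)
print('bore',P(142,407,.016),'dh',P(145,168,.016),'pads', [P(146,y,.016) for y in (96,135,216,358,448,586)])
print('edge pts',P(107,80,.028),P(105,600,.028),'low',P(180,80,0),P(165,600,0))
t=[P(553,328,.08),P(706,328,.08)]; print('boardtop +x',t, (t[0]+t[1])/2)
ye=.0527;yb=.2147
x=np.array([np.cos(yb),np.sin(yb)]);print('board ctr from top',(t[0]+t[1])/2-.055*x)
print('root->ctr',root-.009*np.array([-x[1],x[0]]))
E
```

```text
head [ 0.475  -0.0332] root [ 0.4831 -0.0674] dowel tip [ 0.5184 -0.0443]
bore [0.4905 0.0079] dh [0.5323 0.0103] pads [array([0.5438, 0.011 ]), array([0.5376, 0.0106]), array([0.5244, 0.0096]), array([0.4997, 0.0079]), array([0.4828, 0.0067]), array([0.455 , 0.0047])]
edge pts [0.5464 0.0116] [0.4584 0.0067] low [0.5457 0.0123] [0.4423 0.007 ]
boardtop +x [array([ 0.537 , -0.0614]), array([ 0.5405, -0.0776])] [ 0.5387 -0.0695]
board ctr from top [ 0.485  -0.0812]
root->ctr [ 0.485  -0.0762]
```

>>> jog_arm:
  motion:
    - {"xyz":[0.03,-0.05,0],"rotation":[0,0,0.07]}
    - {"xyz":[0.06,-0.11,0],"rotation":[0,0,0.14]}
    - {"xyz":[0.104,-0.192,0],"rotation":[0,0,0.207]}
    - {"xyz":[0.104,-0.192,0],"rotation":[0,0,0.207]}
    - {"xyz":[0.104,-0.192,0],"rotation":[0,0,0.207]}

```text
clock: 3.95
eef_pos: [0.4984, -0.0477, 0.071]
ee_rot: [-3.14, -0.002, 0.052]
force: [1.9, 2.6, 5.3]
opening: 0.0176
finger_force: 39.6
```

```bash
python3 - <<'E'
from h import *
np.set_printoptions(precision=4,suppress=True)
for i in range(2):
  a,c=grab('wrist','w4.png')
  o=robot.observe(); print(o['clock'],o['eef_pos'],o['ee_rot'],o['force'],o['torque'],o['opening'],o['finger_force'])
np.save('w4.npy',c['extrinsics'])
cv2.imwrite('pics/zw4.png',cv2.resize(a[90:285,95:295],(800,780),interpolation=cv2.INTER_CUBIC)[:600])
E
```

```text
4.0 [ 0.4984 -0.0478  0.071 ] [-3.1403 -0.0024  0.0518] [1.9652 3.008  5.2412] [ 0.6653 -0.1817  0.0043] 0.01745957338138885 39.616103768348694
4.05 [ 0.4984 -0.0479  0.0709] [-3.1405 -0.0023  0.0517] [1.6586 3.9505 5.7098] [ 0.6841 -0.2362 -0.0887] 0.017589729373650956 39.642494916915894
```

View pics/zw4.png

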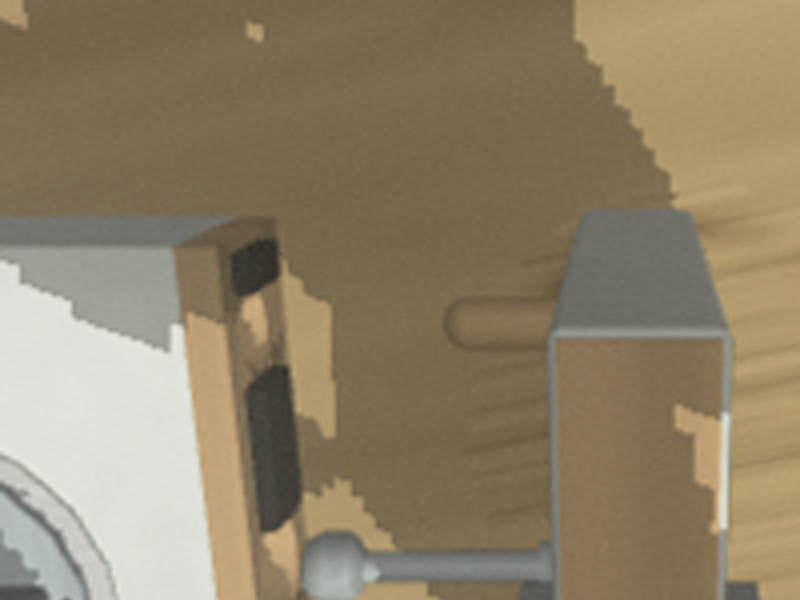

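```bash
python3 - <<'E'
from h import *
np.set_printoptions(precision=4,suppress=True)
c=robot.calibration('wrist'); c['extrinsics']=np.load('w4.npy')
P=lambda X,Y,z: ray(c,95+(X+.5)/4-.5,90+(Y+.5)/4-.5,z)[:2]
ye=.052; R=np.array([[np.cos(ye),np.sin(ye)],[-np.sin(ye),np.cos(ye)]])
E=np.array([.4911,.0085])
B=lambda *a: R@(P(*a)-E)
for n,q in dict(head=(333,565,.016),dowtip=(447,322,.016),dowroot=(550,325,.016),dowtop=(500,297,.019),dowbot=(500,350,.014),t1=(552,335,.08),t2=(727,335,.08),pad1a=(257,240,.0225),pad1b=(252,297,.01),pad2a=(270,370,.016),pad2b=(272,530,.016),hole=(253,327,.016),edgecorner=(228,226,.028),edge600=(256,600,.028)).items(): print(n,B(*q))
E
```

```text
head [ 0.0012 -0.0083]
dowtip [ 0.0413 -0.0286]
dowroot [ 0.0408 -0.0441]
dowtop [ 0.0458 -0.0371]
dowbot [ 0.0364 -0.0362]
t1 [ 0.0554 -0.0493]
t2 [ 0.0554 -0.0659]
pad1a [ 0.0547 -0.0034]
pad1b [0.0438 0.0023]
pad2a [ 0.0338 -0.0013]
pad2b [0.0073 0.0009]
hole [0.0405 0.0006]
edgecorner [ 0.0576 -0.0015]
edge600 [0.0011 0.0003]
```

Head, dowel tip and hole line up to within about 1 mm, with the dowel at x≈41.1 against 40.4 for the hole. I shift −0.7 mm and advance 25 mm.

>>> jog_arm:
  motion:
    - {"xyz":[-0.005,-0.04,0],"rotation":[0,0,0]}
    - {"xyz":[-0.005,-0.085,0],"rotation":[0,0,0]}
    - {"xyz":[-0.005,-0.13,0],"rotation":[0,0,0]}
    - {"xyz":[-0.005,-0.167,0],"rotation":[0,0,0]}
    - {"xyz":[-0.005,-0.167,0],"rotation":[0,0,0]}

```text
clock: 4.55
eef_pos: [0.496, -0.0228, 0.0708]
ee_rot: [3.141, -0.002, 0.053]
force: [0.9, -0.7, 6.1]
opening: 0.0177
finger_force: 40.0
```

```bash
python3 - <<'E'
from h import *
np.set_printoptions(precision=4,suppress=True)
for i in range(2):
  a,c=grab('wrist','w5.png')
  o=robot.observe(); print(o['clock'],o['eef_pos'],o['ee_rot'],o['force'],o['torque'],o['opening'],o['finger_force'])
np.save('w5.npy',c['extrinsics'])
cv2.imwrite('pics/zw5.png',cv2.resize(a[120:270,150:300],(600,600),interpolation=cv2.INTER_CUBIC))
E
```

```text
4.6 [ 0.496  -0.0228  0.0709] [ 3.1414 -0.0015  0.0526] [ 1.456  -0.4618  6.1811] [-0.1973 -0.1146  0.0622] 0.0175129477061285 39.99677002429962
4.65 [ 0.496  -0.0228  0.0709] [ 3.1415 -0.0014  0.0525] [ 1.3976 -0.3711  6.2571] [-0.1666 -0.2381  0.063 ] 0.017139043646196443 40.005170702934265
```

View pics/zw5.png

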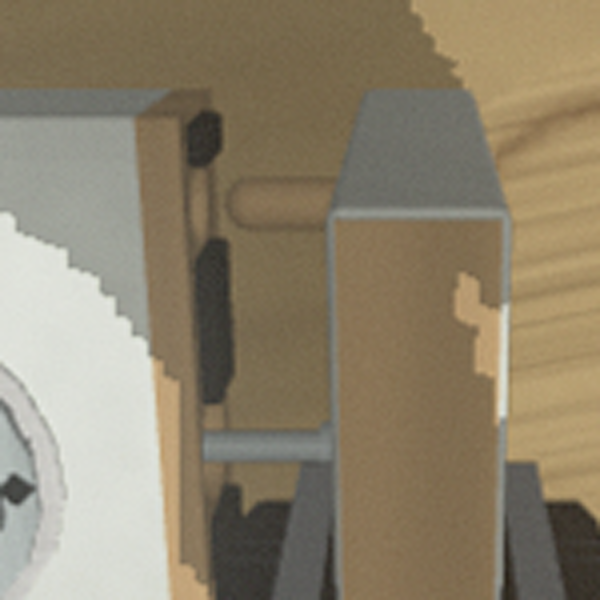

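The dowel (row 204) is centred on its hole (≈202), and the stud (444) is centred on the bore (≈444). I keep pushing.

>>> jog_arm:
  motion:
    - {"xyz":[0,-0.03,0],"rotation":[0,0,0]}
    - {"xyz":[0,-0.06,0],"rotation":[0,0,0]}
    - {"xyz":[0,-0.09,0],"rotation":[0,0,0]}
    - {"xyz":[0,-0.11,0],"rotation":[0,0,0]}
    - {"xyz":[0,-0.12,0],"rotation":[0,0,0]}

```text
clock: 5.15
eef_pos: [0.4951, -0.0051, 0.0709]
ee_rot: [3.141, -0.002, 0.052]
force: [0.8, -0.9, 2.6]
opening: 0.0174
finger_force: 39.2
```

>>> jog_arm:
  motion:
    - {"xyz":[0,0,0],"rotation":[0,0,0]}

```text
clock: 5.25
eef_pos: [0.4951, -0.005, 0.0709]
ee_rot: [3.141, -0.001, 0.052]
force: [1.6, -1.7, 6.4]
opening: 0.0175
finger_force: 40.0
```

>>> jog_arm:
  motion:
    - {"xyz":[0,-0.007,0],"rotation":[0,0,0]}
    - {"xyz":[0,-0.013,0],"rotation":[0,0,0]}
    - {"xyz":[0,-0.013,0],"rotation":[0,0,0]}

```text
clock: 5.55
eef_pos: [0.495, -0.0033, 0.0709]
ee_rot: [3.141, -0.001, 0.053]
force: [1.1, -2.9, 5.9]
opening: 0.0172
finger_force: 40.0
```

>>> jog_arm:
  motion:
    - {"xyz":[0,-0.007,0],"rotation":[0,0,0]}
    - {"xyz":[0,-0.01,0],"rotation":[0,0,0]}
    - {"xyz":[0,-0.01,0],"rotation":[0,0,0]}

```text
clock: 5.85
eef_pos: [0.4948, -0.002, 0.0708]
ee_rot: [3.14, -0.001, 0.053]
force: [1.5, -3.3, 6.3]
opening: 0.0177
finger_force: 40.0
```

>>> jog_arm:
  motion:
    - {"xyz":[0,-0.007,0],"rotation":[0,0,0]}
    - {"xyz":[0,-0.007,0],"rotation":[0,0,0]}
    - {"xyz":[0,-0.007,0],"rotation":[0,0,0]}

```text
clock: 6.15
eef_pos: [0.4948, -0.0016, 0.0709]
ee_rot: [3.139, -0.001, 0.053]
force: [0.6, -6.2, 6.7]
opening: 0.0175
finger_force: 40.0
```

>>> jog_arm:
  motion:
    - {"xyz":[0,-0.007,0],"rotation":[0,0,0]}
    - {"xyz":[0,-0.012,0],"rotation":[0,0,0]}
    - {"xyz":[0,-0.012,0],"rotation":[0,0,0]}

```text
clock: 6.45
eef_pos: [0.4948, -0.0006, 0.0709]
ee_rot: [3.137, -0.001, 0.054]
force: [-0.3, -8.4, 5.9]
opening: 0.0176
finger_force: 40.0
```

```bash
python3 - <<'E'
from h import *
np.set_printoptions(precision=4,suppress=True)
for i in range(2):
  a,c=grab('wrist','w6.png')
  o=robot.observe(); print(o['clock'],o['eef_pos'],o['ee_rot'],o['force'],o['torque'],o['opening'],o['finger_force'])
np.save('w6.npy',c['extrinsics'])
cv2.imwrite('pics/zw6.png',cv2.resize(a[100:280,60:300],(800,600),interpolation=cv2.INTER_CUBIC))
E
```

```text
6.5 [ 0.4948 -0.0006  0.0709] [ 3.1369 -0.0012  0.0541] [ 0.4731 -7.9725  5.9114] [-1.7675 -0.085   0.0421] 0.01718233271535431 39.957547187805176
6.55 [ 0.4948 -0.0006  0.0709] [ 3.1369 -0.0011  0.0541] [ 0.3009 -8.2143  6.6852] [-1.7357 -0.0955  0.0264] 0.017587048237921867 39.9598753452301
```

View pics/zw6.png

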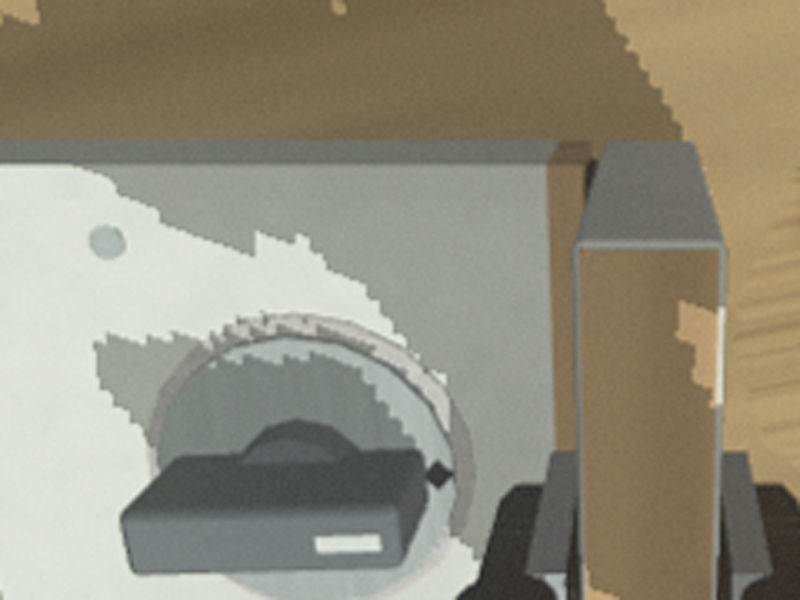

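The board is in, with the strip pressed at about 8 N and a gap of roughly 2 mm. I release with a limited opening, lift, and go over to the cam.

>>> jog_arm:
  motion:
    - {"xyz":[0,0,0],"rotation":[0,0,0]}
    - {"xyz":[0,0,0],"rotation":[0,0,0]}
    - {"xyz":[0,0,0],"rotation":[0,0,0]}
    - {"xyz":[0,0,0],"rotation":[0,0,0]}
  fingers: 0.6

```text
clock: 6.95
eef_pos: [0.4932, 0.0018, 0.0694]
ee_rot: [-3.14, 0.002, 0.052]
force: [0.4, -0.3, -0.5]
opening: 0.034
finger_force: 0.0
```

>>> jog_arm:
  motion:
    - {"xyz":[0,0,-0.05],"rotation":[0,0,0]}
    - {"xyz":[0,0,-0.2],"rotation":[0,0,0]}
    - {"xyz":[0,0,-0.45],"rotation":[0,0,0]}
    - {"xyz":[0,0,-0.5],"rotation":[0,0,0]}

```text
clock: 7.35
eef_pos: [0.4968, 0.0009, 0.1501]
ee_rot: [3.14, -0.008, 0.052]
force: [0.4, -0.1, 0.2]
opening: 0.0343
finger_force: 0.0
```

```bash
python3 - <<'E'
from h import *
np.set_printoptions(precision=4,suppress=True)
a,c=grab('top','t7.png'); b,s=grab('wrist','w7.png')
np.save('w7.npy',s['extrinsics'])
o=robot.observe(); print(o['clock'],o['eef_pos'],o['ee_rot'],o['force'],o['torque'],o['opening'],o['joints'])
# board top/edge: wrist intensity profile is not used; print gap columns on a few rows
P=lambda u,v,z: ray(s,u,v,z)[:2]
for p in ([.4911,.0085,.028],[.4911,-.0005,.08],[.4885,.0584,.054],[.4885-.14*.02,.0384,.054]): print(proj(s,np.array(p)))
E
```

```text
7.45 [0.4955 0.001  0.1476] [ 3.1406 -0.0045  0.0521] [-0.0475  0.5312  0.235 ] [ 0.0089 -0.0672 -0.0642] 0.034039429297803826 [-0.203   0.0073  2.1022  0.0002  1.0274  1.3156]
[243.7706 200.3223]
[254.3514 225.5042]
[178.3368 211.2846]
[204.135  215.8722]
```

>>> jog_arm:
  motion:
    - {"xyz":[-0.027,-0.383,0],"rotation":[0,0,-0.95]}
    - {"xyz":[-0.027,-0.383,0],"rotation":[0,0,-0.95]}
    - {"xyz":[-0.027,-0.383,0],"rotation":[0,0,-0.95]}
    - {"xyz":[-0.027,-0.383,0],"rotation":[0,0,-0.95]}
    - {"xyz":[-0.027,-0.383,0],"rotation":[0,0,-0.95]}

```text
clock: 7.95
eef_pos: [0.4858, 0.0588, 0.1434]
ee_rot: [-3.139, 0.002, 0.805]
force: [0.5, 0.2, 0.2]
opening: 0.034
finger_force: 0.0
```

>>> jog_arm:
  motion:
    - {"xyz":[0,0,0],"rotation":[0,0,-0.95]}
    - {"xyz":[0,0,0],"rotation":[0,0,-0.95]}
    - {"xyz":[0,0,0],"rotation":[0,0,-0.95]}
    - {"xyz":[0,0,0],"rotation":[0,0,-0.95]}
    - {"xyz":[0,0,0],"rotation":[0,0,-0.95]}

```text
clock: 8.45
eef_pos: [0.4859, 0.0585, 0.1434]
ee_rot: [-3.138, -0.0, 1.55]
force: [-0.4, -1.1, -0.0]
opening: 0.0342
finger_force: 0.0
```

>>> jog_arm:
  motion:
    - {"xyz":[0,0,0],"rotation":[0,0,-0.142]}
    - {"xyz":[0,0,0],"rotation":[0,0,-0.142]}
    - {"xyz":[0,0,0],"rotation":[0,0,-0.142]}

```text
clock: 8.75
eef_pos: [0.4864, 0.0584, 0.1441]
ee_rot: [-3.139, -0.0, 1.653]
force: [0.3, 0.7, -0.3]
opening: 0.034
finger_force: 0.0
```

```bash
python3 - <<'E'
from h import *
np.set_printoptions(precision=4,suppress=True)
o=robot.observe(); print(o['clock'],o['eef_pos'],o['ee_rot'],o['force'],o['torque'],o['joints'])
ty=o['ee_rot'][2];tx=np.array([np.cos(ty),np.sin(ty)]);tY=np.array([np.sin(ty),-np.cos(ty)])
d=np.array([.4884,.0582])-o['eef_pos'][:2]; print(tx@d/.15,tY@d/.15,(o['eef_pos'][2]-.060)/.15,(ty-1.656)/(np.pi/4))
b,s=grab('wrist','w8.png')
# dark bar: gray dark blob around predicted place
u,v=proj(s,np.array([.4884,.0582,.054])); print('pred',u,v)
g=cv2.cvtColor(b,cv2.COLOR_BGR2GRAY); print(g[int(v)-40:int(v)+41:8,int(u)-40:int(u)+41:8])
E
```

```text
8.75 [0.4864 0.0584 0.1441] [-3.1393 -0.0005  1.6534] [ 0.305   0.7201 -0.3352] [-0.0039 -0.0604  0.0119] [-0.0879  0.003   2.1138  0.0001  1.0272 -0.1706]
-0.0026354551690880895 0.013223259207803652 0.560811979946486 -0.003327014913227273
pred 258.2697773690779 207.40643293715664
[[225 228 227 203 167 179 131 149 168 190 227]
 [223 225 163 186 168  89 118 136 143 230 227]
 [224 208 187 185 151 134 112 135 135 142 225]
 [225 195 187 188 132 136  99 135 135 193 228]
 [222 200 190 188 132 133  96 134 136 203 228]
 [223 218 187 184 127 134  97 133 134 206 228]
 [222 221 193 187 171 132 108 176 194 225 229]
 [221 220 222 209 169 227 151 204 230 227 229]
 [220 215 156 161 160 129 165 163 163 168 166]
 [ 65 160 159 160 161 160 160 162 164  63  92]
 [ 59 127 127 128 124 120 121 123 119  59  90]]
```

```bash
python3 - <<'E'
from h import *
np.set_printoptions(precision=4,suppress=True,linewidth=200)
b=cv2.imread('pics/w8.png'); g=cv2.cvtColor(b,cv2.COLOR_BGR2GRAY)
for v in range(170,236,6): print(v,g[v,236:286:2])
s=robot.calibration('wrist')
for p in ([.4884,.0582,.054],[.4824,.0582,.054],[.4944,.0582,.054],[.4884,.0382,.054],[.4884,.0582,.032]): print(p,proj(s,np.array(p)))
E
```

```text
170 [208 206 184 171 188 188 189 190 193 152 140 140 141 138 139 140 138 136 136 125 134 146 143 159 171]
176 [184 187 189 189 187 187 189 167  91  90  89  92  91  90  85 119 135 135 135 136 136 135 135 133 145]
182 [187 186 186 189 190 188 189 152 135 136 137 135 136 135 131 114 136 135 139 138 137 137 139 137 146]
188 [185 185 185 187 182 186 146 103 136 139 138 137 136 130 131  93 111 135 133 134 134 134 135 132 140]
194 [185 188 188 185 176 107 138 131 135 138 137 137 134 135 129  94 107  88 136 139 134 135 135 132 153]
200 [188 189 189 186 175 132 135 131 135 134 134 135 135 134 124  94 104 103 134 135 137 134 137 137 149]
206 [187 185 183 184 182 184 147 130 134 135 133 131 134 131 125  91 111 135 131 135 131 131 130 134 148]
212 [180 186 184 180 186 180 182 167 134 133 133 134 135 134 121 110 132 132 133 132 129 144 187 183 177]
218 [204 193 191 190 191 193 192 170 131 136 162 214 178 132 118 116 196 193 190 190 190 193 203 219 226]
224 [225 214 164 174 179 205 199 170 130 131 174 226 184 130 115 140 162 168 175 178 189 194 193 196 198]
230 [159 165 163 158 158 159 162 154 127 130 142 161 146 132 112 163 162 162 166 166 163 162 160 162 166]
[0.4884, 0.0582, 0.054] [257.9389 207.2115]
[0.4824, 0.0582, 0.054] [250.0069 206.5869]
[0.4944, 0.0582, 0.054] [265.8607 207.8354]
[0.4884, 0.0382, 0.054] [255.6905 231.2724]
[0.4884, 0.0582, 0.032] [257.6613 197.7153]
```

The bar top spans u≈251–266 and runs parallel to the tool, with its centre on my prediction. I descend and grip it.

>>> jog_arm:
  motion:
    - {"xyz":[0,0.013,0.2],"rotation":[0,0,0]}
    - {"xyz":[0,0.013,0.4],"rotation":[0,0,0]}
    - {"xyz":[0,0.013,0.5],"rotation":[0,0,0]}
    - {"xyz":[0,0.013,0.54],"rotation":[0,0,0]}
    - {"xyz":[0,0.013,0.54],"rotation":[0,0,0]}

```text
clock: 9.3
eef_pos: [0.4885, 0.0585, 0.0635]
ee_rot: [-3.139, -0.0, 1.655]
force: [0.0, 0.2, -0.3]
opening: 0.0346
finger_force: 0.0
```

>>> jog_arm:
  motion:
    - {"xyz":[0,0,0],"rotation":[0,0,0]}
    - {"xyz":[0,0,0],"rotation":[0,0,0]}

```text
clock: 9.5
eef_pos: [0.4901, 0.0584, 0.0656]
ee_rot: [3.139, 0.0, 1.656]
force: [0.7, 0.1, -0.1]
opening: 0.0337
finger_force: 0.0
```

>>> jog_arm:
  motion:
    - {"xyz":[0,-0.008,0.02],"rotation":[0,0,0]}
    - {"xyz":[0,-0.008,0.025],"rotation":[0,0,0]}
    - {"xyz":[0,-0.008,0.025],"rotation":[0,0,0]}

```text
clock: 9.8
eef_pos: [0.4878, 0.0584, 0.0606]
ee_rot: [3.142, -0.0, 1.656]
force: [0.2, -0.6, -1.0]
opening: 0.0341
finger_force: 0.0
```

>>> jog_arm:
  motion:
    - {"xyz":[0,0,0],"rotation":[0,0,0]}
    - {"xyz":[0,0,0],"rotation":[0,0,0]}
    - {"xyz":[0,0,0],"rotation":[0,0,0]}
    - {"xyz":[0,0,0],"rotation":[0,0,0]}
  fingers: 1
  grip_force: 40

```text
clock: 10.2
eef_pos: [0.489, 0.0584, 0.0609]
ee_rot: [3.139, 0.0, 1.655]
force: [4.6, 0.5, -2.6]
opening: 0.0114
finger_force: 42.7
```

```bash
python3 - <<'E'
from h import *
np.set_printoptions(precision=4,suppress=True)
t=[]
for i in range(6):
  a,c=grab('wrist','w9.png'); o=robot.observe(); t.append(o['torque'])
print(o['clock'],o['eef_pos'],o['ee_rot'],o['force'],np.mean(t,0),np.std(t,0),o['opening'],o['finger_force'],o['joints'])
E
```

```text
10.5 [0.489  0.0584 0.0609] [3.1387 0.     1.6553] [ 5.0389  2.1657 -2.0968] [ 0.2081 -0.6447 -0.0503] [0.0247 0.0234 0.0194] 0.01065782358620088 42.66479730606079 [-0.0876  0.1469  2.1447  0.0006  0.8473 -0.1725]
```

>>> jog_arm:
  motion:
    - {"xyz":[0,0.006,0],"rotation":[0,0,0.19]}
    - {"xyz":[0,0.006,0],"rotation":[0,0,0.38]}
    - {"xyz":[0,0.006,0],"rotation":[0,0,0.57]}
    - {"xyz":[0,0.006,0],"rotation":[0,0,0.7]}
    - {"xyz":[0,0.006,0],"rotation":[0,0,0.7]}

```text
clock: 11.0
eef_pos: [0.4884, 0.0586, 0.061]
ee_rot: [-3.14, 0.001, 1.106]
force: [-1.5, 1.8, 4.1]
opening: 0.011
finger_force: 43.5
```

```bash
cat > q.py <<'E'
from h import *
np.set_printoptions(precision=3,suppress=True)
t=[];f=[];e=[]
for i in range(5):
  a,c=grab('wrist','wq.png'); o=robot.observe(); t.append(o['torque']);f.append(o['force']);e.append(o['effort'][5])
print(o['clock'],o['eef_pos'],o['ee_rot'],'F',np.mean(f,0),'T',np.mean(t,0),'j6',np.mean(e),o['opening'],o['finger_force'], 'turned',1.655-o['ee_rot'][2])
E
python3 q.py
```

```text
11.25 [0.488 0.059 0.061] [-3.14   0.     1.108] F [-2.18   0.873  5.503] T [ 0.244  0.349 -0.056] j6 -0.06521516694920138 0.011015300407769905 43.7653648853302 turned 0.5473075243111878
```

>>> jog_arm:
  motion:
    - {"xyz":[0,0,0],"rotation":[0,0,0.1]}
    - {"xyz":[0,0,0],"rotation":[0,0,0.2]}

```text
clock: 11.45
eef_pos: [0.4882, 0.0587, 0.0609]
ee_rot: [-3.139, 0.001, 0.949]
force: [-2.8, 2.6, 7.2]
opening: 0.0111
finger_force: 43.9
```

```bash
cat > r.py <<'E'
from h import *
np.set_printoptions(precision=3,suppress=True)
o=robot.observe()
print(o['clock'],o['eef_pos'],o['ee_rot'],'F',o['force'],'T',o['torque'],'j6',o['effort'][5],'v6',o['qvel'][5],o['opening'],o['finger_force'],'turned',1.655-o['ee_rot'][2])
E
python3 r.py
```

```text
11.45 [0.488 0.059 0.061] [-3.139  0.001  0.949] F [-2.768  2.649  7.201] T [0.35  0.456 0.171] j6 -0.3025230299681425 v6 0.779461296131386 0.011054760528826505 43.890663385391235 turned 0.7064669505008945
```

>>> jog_arm:
  motion:
    - {"xyz":[0,0,0],"rotation":[0,0,0.1]}
    - {"xyz":[0,0,0],"rotation":[0,0,0.2]}

```text
clock: 11.65
eef_pos: [0.488, 0.0588, 0.0609]
ee_rot: [-3.139, 0.002, 0.791]
force: [-2.9, 1.8, 7.7]
opening: 0.0112
finger_force: 44.0
```

```bash
python3 r.py
```

```text
11.65 [0.488 0.059 0.061] [-3.139  0.002  0.791] F [-2.91   1.846  7.721] T [0.42  0.546 0.04 ] j6 -0.29407949186861515 v6 0.7767862650948744 0.011234150346499891 43.96402895450592 turned 0.8636388220289548
```

>>> jog_arm:
  motion:
    - {"xyz":[0,0,-0.004],"rotation":[0,0,0.04]}
    - {"xyz":[0,0,-0.004],"rotation":[0,0,0.08]}
    - {"xyz":[0,0,-0.004],"rotation":[0,0,0.12]}

```text
clock: 11.95
eef_pos: [0.4879, 0.059, 0.0609]
ee_rot: [-3.139, 0.001, 0.699]
force: [-0.9, 1.7, 3.4]
opening: 0.0107
finger_force: 43.4
```

```bash
python3 r.py
```

```text
11.95 [0.488 0.059 0.061] [-3.139  0.001  0.699] F [-0.892  1.74   3.371] T [0.521 0.269 0.069] j6 -0.05532023962587118 v6 0.31209578780179303 0.010682203177399681 43.437033891677856 turned 0.9561947134307744
```

>>> jog_arm:
  motion:
    - {"xyz":[0,0,0],"rotation":[0,0,0.04]}
    - {"xyz":[0,0,0],"rotation":[0,0,0.08]}
    - {"xyz":[0,0,0],"rotation":[0,0,0.12]}

```text
clock: 12.25
eef_pos: [0.4878, 0.0591, 0.0609]
ee_rot: [-3.139, 0.002, 0.605]
force: [-1.2, 3.1, 3.2]
opening: 0.0113
finger_force: 43.5
```

```bash
python3 r.py
```

```text
12.25 [0.488 0.059 0.061] [-3.139  0.002  0.605] F [-1.209  3.144  3.175] T [0.528 0.289 0.086] j6 -0.05469758645631373 v6 0.3087474255261669 0.011346332200982964 43.47630500793457 turned 1.0504622334118048
```

>>> jog_arm:
  motion:
    - {"xyz":[0,0,0],"rotation":[0,0,0.04]}
    - {"xyz":[0,0,0],"rotation":[0,0,0.08]}

```text
clock: 12.45
eef_pos: [0.4878, 0.0591, 0.0609]
ee_rot: [-3.139, 0.002, 0.542]
force: [-1.7, 4.4, 3.5]
opening: 0.011
finger_force: 43.5
```

```bash
python3 r.py
```

```text
12.45 [0.488 0.059 0.061] [-3.139  0.002  0.542] F [-1.661  4.445  3.476] T [0.577 0.234 0.115] j6 -0.05422037676908076 v6 0.3098865107079672 0.010988811929964438 43.49686324596405 turned 1.113439842593975
```

>>> jog_arm:
  motion:
    - {"xyz":[0,0,0],"rotation":[0,0,0.04]}
    - {"xyz":[0,0,0],"rotation":[0,0,0.08]}

```text
clock: 12.65
eef_pos: [0.4878, 0.0592, 0.0609]
ee_rot: [-3.139, 0.002, 0.479]
force: [-2.1, 3.4, 2.7]
opening: 0.0107
finger_force: 43.5
```

```bash
python3 r.py
```

```text
12.65 [0.488 0.059 0.061] [-3.139  0.002  0.479] F [-2.093  3.386  2.736] T [0.602 0.28  0.091] j6 -0.05376807530410588 v6 0.31036610199971765 0.010705785425754257 43.51429760456085 turned 1.176270028154656
```

>>> jog_arm:
  motion:
    - {"xyz":[0,0,0],"rotation":[0,0,0.04]}
    - {"xyz":[0,0,0],"rotation":[0,0,0.08]}

```text
clock: 12.85
eef_pos: [0.4877, 0.0593, 0.0609]
ee_rot: [-3.139, 0.002, 0.416]
force: [-2.1, 4.0, 3.9]
opening: 0.0112
finger_force: 43.5
```

```bash
python3 r.py
```

```text
12.85 [0.488 0.059 0.061] [-3.139  0.002  0.416] F [-2.092  3.952  3.882] T [0.652 0.307 0.132] j6 -0.05334197077900171 v6 0.31030897221142 0.011160654846194634 43.528953194618225 turned 1.2391643237251373
```

>>> jog_arm:
  motion:
    - {"xyz":[0,0,0],"rotation":[0,0,0.04]}
    - {"xyz":[0,0,0],"rotation":[0,0,0.08]}

```text
clock: 13.05
eef_pos: [0.4877, 0.0594, 0.0609]
ee_rot: [-3.139, 0.002, 0.353]
force: [-2.0, 4.2, 2.9]
opening: 0.0111
finger_force: 43.5
```

```bash
python3 r.py
```

```text
13.05 [0.488 0.059 0.061] [-3.139  0.002  0.353] F [-1.953  4.158  2.898] T [0.664 0.327 0.101] j6 -0.05290806759148836 v6 0.309784633726687 0.01105017905709881 43.540887236595154 turned 1.3020369046702602
```

>>> jog_arm:
  motion:
    - {"xyz":[0,0,0],"rotation":[0,0,0.04]}
    - {"xyz":[0,0,0],"rotation":[0,0,0.08]}

```text
clock: 13.25
eef_pos: [0.4877, 0.0594, 0.0609]
ee_rot: [-3.139, 0.002, 0.29]
force: [-3.3, 4.2, 3.2]
opening: 0.011
finger_force: 43.6
```

```bash
python3 r.py
```

```text
13.25 [0.488 0.059 0.061] [-3.139  0.002  0.29 ] F [-3.309  4.187  3.186] T [0.723 0.288 0.117] j6 -0.05226388690061867 v6 0.3132440105426878 0.010970511097536315 43.55721831321716 turned 1.364928448607023
```

>>> jog_arm:
  motion:
    - {"xyz":[0,0,0],"rotation":[0,0,0.04]}
    - {"xyz":[0,0,0],"rotation":[0,0,0.08]}

```text
clock: 13.45
eef_pos: [0.4876, 0.0595, 0.0609]
ee_rot: [-3.139, 0.003, 0.227]
force: [-2.3, 4.7, 3.5]
opening: 0.0108
finger_force: 43.6
```

```bash
python3 r.py
```

```text
13.45 [0.488 0.06  0.061] [-3.139  0.003  0.227] F [-2.318  4.714  3.536] T [0.893 0.337 0.116] j6 -0.051913034403696656 v6 0.30821608177618226 0.010846774420985639 43.56596052646637 turned 1.427820417171784
```

>>> jog_arm:
  motion:
    - {"xyz":[0,0,0],"rotation":[0,0,0.04]}
    - {"xyz":[0,0,0],"rotation":[0,0,0.08]}

```text
clock: 13.65
eef_pos: [0.4877, 0.0596, 0.0609]
ee_rot: [-3.139, 0.003, 0.164]
force: [-2.4, 5.5, 4.1]
opening: 0.0111
finger_force: 43.6
```

```bash
python3 r.py; python3 - <<'E'
from h import *
a,c=grab('wrist','w10.png'); np.save('w10.npy',c['extrinsics'])
np.set_printoptions(precision=1,suppress=True,linewidth=220)
# sample rectified strip along base y at x=+35mm (base axes): for plane z=.08 and .028
ye=.052; X=np.array([np.cos(ye),np.sin(ye)]);Y=np.array([-np.sin(ye),np.cos(ye)]);E=np.array([.4911,.0085])
g=cv2.cvtColor(a,cv2.COLOR_BGR2GRAY)
for z,r in ((.08,(-.03,.012)),(.028,(-.012,.012))):
  for x in (-.03,.03,.045):
    ys=np.arange(*r,.001); q=[proj(c,np.array([*(E+X*x+Y*y),z])) for y in ys]
    print(z,x,q[0],q[-1],[int(g[int(round(v)),int(round(u))]) if 0<=v<384 and 0<=u<512 else -1 for u,v in q])
E
```

```text
13.65 [0.488 0.06  0.061] [-3.139  0.003  0.164] F [-2.439  5.537  4.142] T [0.913 0.374 0.096] j6 -0.002208017685916275 v6 0.31117841283718894 0.011147843950316389 43.57444703578949 turned 1.490568537176521
0.08 -0.03 [428.2 376.1] [336.5 367.8] [52, 51, 49, 48, 31, 39, 32, 30, 33, 35, 30, 33, 31, 36, 39, 29, 33, 34, 29, 32, 34, 35, 34, 34, 31, 39, 34, 35, 33, 23, 28, 36, 34, 30, 33, 36, 28, 50, 86, 91, 32, 28]
0.08 0.03 [475.5 256.6] [368.7 245.5] [166, 166, 168, 168, 169, 169, 169, 173, 170, 169, 167, 179, 173, 171, 171, 171, 173, 171, 176, 175, 181, 185, 187, 186, 186, 187, 191, 160, 143, 93, 92, 92, 93, 90, 94, 92, 91, 91, 94, 93, 88, 91]
0.08 0.045 [489.9 220.1] [378.5 208.1] [139, 141, 142, 144, 147, 149, 158, 159, 159, 158, 154, 181, 178, 170, 173, 170, 170, 170, 174, 175, 180, 182, 185, 186, 187, 186, 182, 113, 140, 91, 90, 90, 90, 92, 92, 91, 91, 96, 91, 92, 90, 91]
0.028 -0.03 [351.3 295.9] [313.8 292.2] [42, 39, 41, 40, 37, 45, 42, 45, 41, 44, 39, 47, 44, 45, 39, 44, 45, 48, 44, 46, 47, 48, 50, 50]
0.028 0.03 [375.1 203.5] [333.4 199. ] [95, 94, 91, 91, 94, 94, 95, 94, 96, 96, 99, 95, 67, 102, 126, 121, 125, 125, 124, 154, 168, 166, 168, 167]
0.028 0.045 [382. 177.] [339.  172.2] [92, 93, 91, 91, 96, 94, 93, 90, 95, 96, 95, 92, 98, 119, 122, 121, 119, 122, 119, 166, 170, 168, 168, 166]
```

```bash
cat > gap.py <<'E'
import sys
from h import *
n=sys.argv[1]
if len(sys.argv)>2:
  a,c=grab('wrist',f'w{n}.png'); np.save(f'w{n}.npy',c['extrinsics'])
a=cv2.imread(f'pics/w{n}.png'); c=robot.calibration('wrist'); c['extrinsics']=np.load(f'w{n}.npy')
ye=.052; X=np.array([np.cos(ye),np.sin(ye)]);Y=np.array([-np.sin(ye),np.cos(ye)]);E=np.array([.4911,.0085])
g=cv2.cvtColor(a,cv2.COLOR_BGR2GRAY).astype(np.float32)
for z,r in ((.08,(-.026,.004)),(.028,(-.004,.01))):
  for x in (.03,.04,.045):
    ys=np.arange(*r,.0005); q=np.array([proj(c,np.array([*(E+X*x+Y*y),z])) for y in ys],np.float32)
    s=cv2.remap(g,q[:,:1],q[:,1:],cv2.INTER_LINEAR).ravel(); d=np.diff(s)
    k=np.argsort(-abs(d))[:5]; print(z,x,[(round(1e3*(ys[i]+.00025),2),int(d[i])) for i in sorted(k)])
E
for n in 6 7 10; do echo $n; python3 gap.py $n; done
```

```text
6
0.08 0.03 [(np.float64(-18.25), -15), (np.float64(-17.75), -13), (np.float64(-1.75), -8), (np.float64(1.25), 25), (np.float64(1.75), 11)]
0.08 0.04 [(np.float64(-18.75), 60), (np.float64(-17.75), -26), (np.float64(-15.75), -23), (np.float64(-15.25), -25), (np.float64(1.25), 30)]
0.08 0.045 [(np.float64(-18.75), 48), (np.float64(-17.75), -25), (np.float64(-13.75), -22), (np.float64(-13.25), -24), (np.float64(1.25), 25)]
0.028 0.03 [(np.float64(2.25), -11), (np.float64(2.75), 3), (np.float64(6.25), 14), (np.float64(6.75), 17), (np.float64(7.25), 6)]
0.028 0.04 [(np.float64(1.25), 5), (np.float64(2.25), -6), (np.float64(2.75), -6), (np.float64(6.25), 18), (np.float64(6.75), 18)]
0.028 0.045 [(np.float64(0.75), -3), (np.float64(1.25), 8), (np.float64(6.25), 20), (np.float64(6.75), 16), (np.float64(7.25), 7)]
7
0.08 0.03 [(np.float64(-20.25), 50), (np.float64(-3.25), -34), (np.float64(-2.75), -37), (np.float64(-2.25), -23), (np.float64(-1.75), 24)]
0.08 0.04 [(np.float64(-20.25), 32), (np.float64(-10.75), -20), (np.float64(-2.75), -25), (np.float64(-1.25), 21), (np.float64(3.25), 22)]
0
[... 661 characters left out ...]
p.float64(-1.75), -26)]
0.08 0.04 [(np.float64(-3.75), -42), (np.float64(-3.25), -28), (np.float64(-2.75), 46), (np.float64(-2.25), -21), (np.float64(-1.75), -29)]
0.08 0.045 [(np.float64(-3.75), -36), (np.float64(-3.25), -32), (np.float64(-2.75), 49), (np.float64(-2.25), -23), (np.float64(-1.75), -28)]
0.028 0.03 [(np.float64(-0.25), -18), (np.float64(0.75), 25), (np.float64(1.25), 12), (np.float64(6.25), 12), (np.float64(6.75), 22)]
0.028 0.04 [(np.float64(0.75), 14), (np.float64(1.25), 7), (np.float64(6.25), 15), (np.float64(6.75), 23), (np.float64(7.25), 10)]
0.028 0.045 [(np.float64(0.25), 8), (np.float64(0.75), 15), (np.float64(6.25), 17), (np.float64(6.75), 21), (np.float64(7.25), 8)]
```

The gap is still about 3 mm and the torque is still free-running, at about 0.1 N m. I keep turning.

>>> jog_arm:
  motion:
    - {"xyz":[0,0,0],"rotation":[0,0,0.04]}
    - {"xyz":[0,0,0],"rotation":[0,0,0.08]}

```text
clock: 13.9
eef_pos: [0.4876, 0.0597, 0.0609]
ee_rot: [-3.139, 0.003, 0.102]
force: [-2.7, 6.1, 3.7]
opening: 0.0103
finger_force: 43.6
```

```bash
python3 r.py
```

```text
13.9 [0.488 0.06  0.061] [-3.139  0.003  0.102] F [-2.698  6.093  3.667] T [0.987 0.331 0.185] j6 0.006652420561295003 v6 0.31126380810196524 0.010303371669819743 43.57491731643677 turned 1.5533273455379673
```

>>> jog_arm:
  motion:
    - {"xyz":[0,0,0],"rotation":[0,0,0.04]}
    - {"xyz":[0,0,0],"rotation":[0,0,0.08]}

```text
clock: 14.1
eef_pos: [0.4876, 0.0597, 0.0609]
ee_rot: [-3.139, 0.003, 0.039]
force: [-2.3, 5.8, 4.7]
opening: 0.011
finger_force: 43.6
```

```bash
python3 r.py
```

```text
14.1 [0.488 0.06  0.061] [-3.139  0.003  0.039] F [-2.343  5.784  4.698] T [1.021 0.318 0.232] j6 0.013971569132991135 v6 0.3065150812205588 0.010959251487509697 43.57227802276611 turned 1.6161670750819375
```

The torque is rising, so the strip is being squeezed from about 1.47 rad. I expect it to go tight near 2.0.

>>> jog_arm:
  motion:
    - {"xyz":[0,0,0],"rotation":[0,0,0.04]}
    - {"xyz":[0,0,0],"rotation":[0,0,0.08]}

```text
clock: 14.3
eef_pos: [0.4877, 0.0598, 0.061]
ee_rot: [-3.139, 0.003, -0.024]
force: [-2.6, 6.5, 3.0]
opening: 0.0107
finger_force: 43.6
```

```bash
python3 r.py
```

```text
14.3 [0.488 0.06  0.061] [-3.139  0.003 -0.024] F [-2.627  6.512  3.034] T [1.09  0.297 0.156] j6 0.024118489818647504 v6 0.30946316096730836 0.010705524399245488 43.57206881046295 turned 1.6789905011881456
```

>>> jog_arm:
  motion:
    - {"xyz":[0,0,0],"rotation":[0,0,0.04]}
    - {"xyz":[0,0,0],"rotation":[0,0,0.08]}

```text
clock: 14.5
eef_pos: [0.4876, 0.0599, 0.0609]
ee_rot: [-3.139, 0.003, -0.087]
force: [-2.8, 6.4, 4.1]
opening: 0.0107
finger_force: 43.6
```

```bash
python3 r.py; python3 gap.py 11 g
```

```text
14.5 [0.488 0.06  0.061] [-3.139  0.003 -0.087] F [-2.8    6.435  4.114] T [1.119 0.278 0.208] j6 0.0312556978315115 v6 0.3124021393897393 0.010693394390241922 43.57180953025818 turned 1.7418841910606468
0.08 0.03 [(np.float64(-18.75), 7), (np.float64(-2.75), -27), (np.float64(-2.25), -8), (np.float64(-1.25), -30), (np.float64(-0.75), -31)]
0.08 0.04 [(np.float64(-2.75), -22), (np.float64(-2.25), -37), (np.float64(-1.75), 31), (np.float64(-1.25), -28), (np.float64(-0.75), -30)]
0.08 0.045 [(np.float64(-2.75), -16), (np.float64(-2.25), -40), (np.float64(-1.75), 33), (np.float64(-1.25), -30), (np.float64(-0.75), -31)]
0.028 0.03 [(np.float64(-0.25), -11), (np.float64(0.75), 25), (np.float64(1.25), 11), (np.float64(6.25), 11), (np.float64(6.75), 26)]
0.028 0.04 [(np.float64(0.25), 11), (np.float64(0.75), 14), (np.float64(6.25), 11), (np.float64(6.75), 27), (np.float64(7.25), 8)]
0.028 0.045 [(np.float64(0.25), 7), (np.float64(0.75), 17), (np.float64(6.25), 13), (np.float64(6.75), 24), (np.float64(7.25), 5)]
```

>>> jog_arm:
  motion:
    - {"xyz":[0,0,0],"rotation":[0,0,0.04]}
    - {"xyz":[0,0,0],"rotation":[0,0,0.08]}

```text
clock: 14.75
eef_pos: [0.4876, 0.06, 0.0609]
ee_rot: [-3.139, 0.004, -0.15]
force: [-3.1, 6.4, 3.6]
opening: 0.0108
finger_force: 43.6
```

```bash
python3 r.py
```

```text
14.75 [0.488 0.06  0.061] [-3.139  0.004 -0.15 ] F [-3.068  6.417  3.592] T [1.129 0.24  0.182] j6 0.03680535592138767 v6 0.3070578689854655 0.010846018264879801 43.564510345458984 turned 1.8047378682329254
```

>>> jog_arm:
  motion:
    - {"xyz":[0,0,0],"rotation":[0,0,0.04]}
    - {"xyz":[0,0,0],"rotation":[0,0,0.08]}

```text
clock: 14.95
eef_pos: [0.4877, 0.0601, 0.0609]
ee_rot: [-3.139, 0.004, -0.212]
force: [-1.5, 7.5, 3.3]
opening: 0.0108
finger_force: 43.6
```

```bash
python3 r.py; python3 gap.py 12 g
```

```text
14.95 [0.488 0.06  0.061] [-3.139  0.004 -0.212] F [-1.508  7.474  3.326] T [1.145 0.202 0.195] j6 0.05897430935874581 v6 0.30617055750496003 0.010764666796173047 43.5746169090271 turned 1.8674953569872266
0.08 0.03 [(np.float64(-18.25), 12), (np.float64(-1.75), -33), (np.float64(-1.25), 8), (np.float64(-0.75), -44), (np.float64(-0.25), -16)]
0.08 0.04 [(np.float64(-18.25), 17), (np.float64(-1.75), -27), (np.float64(-1.25), 16), (np.float64(-0.75), -38), (np.float64(-0.25), -34)]
0.08 0.045 [(np.float64(-17.75), 19), (np.float64(-1.75), -41), (np.float64(-1.25), 19), (np.float64(-0.75), -27), (np.float64(-0.25), -36)]
0.028 0.03 [(np.float64(-0.25), -8), (np.float64(0.25), 6), (np.float64(0.75), 26), (np.float64(6.25), 16), (np.float64(6.75), 21)]
0.028 0.04 [(np.float64(0.25), 8), (np.float64(0.75), 17), (np.float64(6.25), 15), (np.float64(6.75), 22), (np.float64(7.25), 8)]
0.028 0.045 [(np.float64(0.25), 6), (np.float64(0.75), 15), (np.float64(6.25), 14), (np.float64(6.75), 23), (np.float64(7.25), 6)]
```

>>> jog_arm:
  motion:
    - {"xyz":[0,0,0],"rotation":[0,0,0.03]}
    - {"xyz":[0,0,0],"rotation":[0,0,0.06]}

```text
clock: 15.2
eef_pos: [0.4877, 0.0601, 0.0609]
ee_rot: [-3.139, 0.004, -0.259]
force: [-2.0, 7.1, 3.9]
opening: 0.0112
finger_force: 43.6
```

```bash
python3 r.py
```

```text
15.2 [0.488 0.06  0.061] [-3.139  0.004 -0.259] F [-2.013  7.065  3.934] T [1.23  0.202 0.261] j6 0.104252512101084 v6 0.234957290022908 0.011224687216814633 43.57135534286499 turned 1.9142954156701972
```

>>> jog_arm:
  motion:
    - {"xyz":[0,0,0],"rotation":[0,0,0.03]}
    - {"xyz":[0,0,0],"rotation":[0,0,0.06]}

```text
clock: 15.4
eef_pos: [0.4877, 0.0602, 0.0609]
ee_rot: [-3.139, 0.004, -0.306]
force: [-2.6, 7.5, 3.7]
opening: 0.0111
finger_force: 43.6
```

```bash
python3 r.py
```

```text
15.4 [0.488 0.06  0.061] [-3.139  0.004 -0.306] F [-2.611  7.511  3.734] T [1.29  0.207 0.237] j6 0.11605349835008383 v6 0.2388084928467028 0.011133794614330563 43.56972813606262 turned 1.9614711882913505
```

>>> jog_arm:
  motion:
    - {"xyz":[0,0,0],"rotation":[0,0,0.03]}
    - {"xyz":[0,0,0],"rotation":[0,0,0.06]}

```text
clock: 15.6
eef_pos: [0.4877, 0.0603, 0.0609]
ee_rot: [-3.139, 0.004, -0.354]
force: [-2.6, 8.5, 3.5]
opening: 0.0109
finger_force: 43.6
```

```bash
python3 r.py; python3 gap.py 13 g
```

```text
15.6 [0.488 0.06  0.061] [-3.139  0.004 -0.354] F [-2.6    8.536  3.52 ] T [1.334 0.226 0.272] j6 0.12284430675208569 v6 0.22943200297251679 0.010864029000941109 43.55388700962067 turned 2.008594554943172
0.08 0.03 [(np.float64(-17.25), 41), (np.float64(-16.75), -23), (np.float64(-1.25), -27), (np.float64(-0.25), -22), (np.float64(0.25), -35)]
0.08 0.04 [(np.float64(-17.25), 42), (np.float64(-16.75), -18), (np.float64(-1.25), -20), (np.float64(-0.25), -17), (np.float64(0.25), -37)]
0.08 0.045 [(np.float64(-17.25), 36), (np.float64(-16.75), -22), (np.float64(-1.25), -14), (np.float64(-0.25), -24), (np.float64(0.25), -39)]
0.028 0.03 [(np.float64(0.25), 9), (np.float64(0.75), 17), (np.float64(6.25), 14), (np.float64(6.75), 22), (np.float64(7.25), 4)]
0.028 0.04 [(np.float64(0.25), 8), (np.float64(0.75), 16), (np.float64(6.25), 13), (np.float64(6.75), 21), (np.float64(7.25), 6)]
0.028 0.045 [(np.float64(0.25), 10), (np.float64(0.75), 15), (np.float64(6.25), 11), (np.float64(6.75), 21), (np.float64(7.25), 12)]
```

>>> jog_arm:
  motion:
    - {"xyz":[0,0,0],"rotation":[0,0,0.03]}
    - {"xyz":[0,0,0],"rotation":[0,0,0.06]}

```text
clock: 15.85
eef_pos: [0.4878, 0.0603, 0.0609]
ee_rot: [-3.139, 0.004, -0.401]
force: [-1.2, 7.7, 3.7]
opening: 0.011
finger_force: 43.5
```

```bash
python3 r.py
```

```text
15.85 [0.488 0.06  0.061] [-3.139  0.004 -0.401] F [-1.181  7.742  3.677] T [1.34  0.179 0.235] j6 0.13088959269225597 v6 0.23891600157678974 0.011006454184273639 43.534331917762756 turned 2.055750371814753
```

>>> jog_arm:
  motion:
    - {"xyz":[0,0,0],"rotation":[0,0,0.03]}
    - {"xyz":[0,0,0],"rotation":[0,0,0.06]}

```text
clock: 16.05
eef_pos: [0.4878, 0.0603, 0.0609]
ee_rot: [-3.139, 0.004, -0.448]
force: [-1.9, 9.0, 3.8]
opening: 0.011
finger_force: 43.5
```

```bash
python3 r.py; python3 gap.py 14 g | cut -c1-200
```

```text
16.05 [0.488 0.06  0.061] [-3.139  0.004 -0.448] F [-1.904  8.979  3.762] T [1.368 0.119 0.289] j6 0.17751538194715977 v6 0.22703488141948697 0.011042806149576293 43.54156851768494 turned 2.1026871327824876
0.08 0.03 [(np.float64(-16.75), 35), (np.float64(-16.25), -25), (np.float64(-0.25), -22), (np.float64(0.25), -35), (np.float64(0.75), -23)]
0.08 0.04 [(np.float64(-16.75), 44), (np.float64(-16.25), -36), (np.float64(-0.25), -20), (np.float64(0.25), -36), (np.float64(0.75), -27)]
0.08 0.045 [(np.float64(-16.75), 50), (np.float64(-16.25), -35), (np.float64(-0.75), -16), (np.float64(0.25), -37), (np.float64(0.75), -25)]
0.028 0.03 [(np.float64(0.25), 12), (np.float64(0.75), 14), (np.float64(2.75), -4), (np.float64(6.25), 15), (np.float64(6.75), 19)]
0.028 0.04 [(np.float64(0.25), 7), (np.float64(0.75), 17), (np.float64(6.25), 14), (np.float64(6.75), 22), (np.float64(7.25), 7)]
0.028 0.045 [(np.float64(0.25), 9), (np.float64(0.75), 13), (np.float64(6.25), 10), (np.float64(6.75), 25), (np.float64(7.25), 9)]
```

The motor effort stepped up and the board edge now lines up with the base edge. One small step to confirm.

>>> jog_arm:
  motion:
    - {"xyz":[0,0,0],"rotation":[0,0,0.025]}

```text
clock: 16.2
eef_pos: [0.4878, 0.0604, 0.0609]
ee_rot: [-3.139, 0.004, -0.467]
force: [-1.7, 8.3, 3.5]
opening: 0.0107
finger_force: 43.6
```

```bash
python3 r.py
```

```text
16.2 [0.488 0.06  0.061] [-3.139  0.004 -0.467] F [-1.75   8.298  3.476] T [1.389 0.088 0.32 ] j6 0.18094691913574934 v6 0.20280146454682196 0.010738251284979627 43.55912804603577 turned 2.121747807821608
```

>>> jog_arm:
  motion:
    - {"xyz":[0,0,0],"rotation":[0,0,0.025]}

```text
clock: 16.3
eef_pos: [0.4878, 0.0604, 0.0609]
ee_rot: [-3.139, 0.004, -0.486]
force: [-1.5, 9.4, 3.0]
opening: 0.0108
finger_force: 43.6
```

```bash
python3 r.py
```

```text
16.3 [0.488 0.06  0.061] [-3.139  0.004 -0.486] F [-1.456  9.425  3.033] T [1.453 0.096 0.386] j6 0.26021428406238556 v6 0.19174673531914044 0.01083518000071185 43.59852612018585 turned 2.1414801221829247
```

The torque has climbed from about 0.25 to 0.39 N m within 0.04 rad and the gap is visually closed. It is tight, so I stop, release and lift.

>>> jog_arm:
  motion:
    - {"xyz":[0,0,0],"rotation":[0,0,0]}
    - {"xyz":[0,0,0],"rotation":[0,0,0]}
    - {"xyz":[0,0,0],"rotation":[0,0,0]}
    - {"xyz":[0,0,0],"rotation":[0,0,0]}
  fingers: 0.65

```text
clock: 16.7
eef_pos: [0.4888, 0.0582, 0.0611]
ee_rot: [3.141, 0.0, -0.488]
force: [0.7, -0.3, -0.5]
opening: 0.0299
finger_force: 0.0
```

>>> jog_arm:
  motion:
    - {"xyz":[0,0,-0.05],"rotation":[0,0,0]}
    - {"xyz":[0,0,-0.3],"rotation":[0,0,0]}
    - {"xyz":[0,0,-0.6],"rotation":[0,0,0]}
    - {"xyz":[0,0,-0.6],"rotation":[0,0,0]}
    - {"xyz":[0,0,-0.6],"rotation":[0,0,0]}

```text
clock: 17.2
eef_pos: [0.4899, 0.0583, 0.1532]
ee_rot: [-3.14, -0.004, -0.488]
force: [-0.2, -0.2, 0.3]
opening: 0.0302
finger_force: 0.0
```

```bash
python3 r.py; python3 gap.py 15 g; python3 - <<'E'
from h import *
b,s=grab('scene','s15.png'); a,c=grab('top','t15.png')
E
```

```text
17.2 [0.49  0.058 0.153] [-3.14  -0.004 -0.488] F [-0.225 -0.209  0.333] T [-0.015 -0.03  -0.   ] j6 -0.0005170267831999809 v6 -0.00012800508383579404 0.030193342004945545 0.0 turned 2.143366718937485
0.08 0.03 [(np.float64(-17.25), 39), (np.float64(-16.25), -16), (np.float64(-0.25), -17), (np.float64(0.25), -33), (np.float64(0.75), -19)]
0.08 0.04 [(np.float64(-17.25), 48), (np.float64(-16.25), -16), (np.float64(-0.25), -18), (np.float64(0.25), -29), (np.float64(0.75), -22)]
0.08 0.045 [(np.float64(-17.25), 43), (np.float64(-16.25), -19), (np.float64(-0.25), -20), (np.float64(0.25), -32), (np.float64(0.75), -25)]
0.028 0.03 [(np.float64(-2.25), -23), (np.float64(-1.75), -27), (np.float64(-1.25), -14), (np.float64(6.25), 16), (np.float64(6.75), 14)]
0.028 0.04 [(np.float64(-2.25), -24), (np.float64(-1.75), -24), (np.float64(-1.25), -13), (np.float64(0.75), 12), (np.float64(6.25), 14)]
0.028 0.045 [(np.float64(-2.25), -24), (np.float64(-1.75), -27), (np.float64(-1.25), -16), (np.float64(6.25), 13), (np.float64(6.75), 14)]
```

The board held its place on release: inner face at about +0.6 mm against the edge at about +0.6 mm, square, with the robot clear.

```bash
python3 -c "
from workcell import robot
print(robot.sign_off())"
```

```text
the job is handed in; nothing more can be done
None
```

I pushed the end board in, turned the cam about 2.14 rad until it went tight and stopped there; the gap measures closed with the gripper clear and the job is handed in (no verdict came back), though I viewed 11 pictures against the limit of 10.

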